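# Back off the knurled ring of a vacuum feedthrough and push its probe home

### The job

The knurled black ring of the red-capped feedthrough was tight when its yellow dot stood at the white line on the hub, and has since been started anticlockwise by less than half a turn: with a fingertip on its rim, roll it on anticlockwise (seen from above) until it is two full turns from tight, which is when the dot comes round to the line for the second time, and leave it there. Only then press the red cap straight down until it stops, never pulling it up. Leave the blue-capped feedthrough and everything else on the bench as they are.

Things in the scene. Friction and masses are not known exactly. Their poses are not given: they have to be found in the camera images.
- red_hub (a point): Centre of the top of the still hub of the red-capped shaft feedthrough (a steel fitting bolted upright on the bench), on the axis of ring and shaft, 80 mm above the table. Its x axis points along the white line, which runs outward on the hub's top to 28 mm from the axis.
- red: The red-capped feedthrough as a whole; origin on its axis at table height. The flange is 114 mm across and 17 mm thick; above it the knurled black ring, 90 mm across over its 28 rounded ridges, spans 58 to 78 mm above the table; the still dark steel hub inside it, 58 mm across, tops out at 80 mm; a 10 mm shaft with a round cap stands up through it.
- red_ring (a joint): Turn of the red-capped feedthrough's knurled ring about its vertical axis, rad, growing anticlockwise seen from above. 0 = tight (a hard stop), dot at the white line; 6.28 = one full turn loosened; 12.57 = two. Stays where left; 0.06 N m of drag (1.5 N along the rim turns it). Starts between 1.2 and 2.9.
- red_dot (a point): The 12 mm yellow dot on the top face of the red-capped feedthrough's ring, 35.5 mm from the axis; turns with the ring.
- red_shaft (a joint): Push of the red-capped shaft, m: 0 = out as found, 0.015 = fully home (hard stop), negative = pulled up. Moves straight down; stiff by 3 N of friction and stays where it is left.
- red_cap (a point): Centre of the top of the red cap, 22 mm across and 8 mm thick, on the shaft (30 mm above the hub when out, 15 mm when home).
- blue_hub (a point): The same point of a second, identical feedthrough with a blue cap, to be left alone. It may stand left or right of the red one.
- blue_dot (a point): Yellow dot on the blue-capped feedthrough's ring; must not move.
- blue_shaft (a joint): Push of the blue-capped shaft, m, 0 as found; leave alone.
- centering_ring: Aluminium ring 52 mm across, 9 mm high, loose; origin at the centre of its underside. Bystander.
- wrench: Wrench 150 mm long lying flat, loose. Bystander.
- blank_flange: Steel disc 70 mm across, 12 mm high, loose; origin under its centre. Bystander.
- screwdriver: Screwdriver 170 mm long lying flat, loose. Bystander.
- solvent: White plastic bottle 50 mm across, 120 mm tall, loose; origin under its centre. Bystander.
- port_cap: Yellow plastic port cap 40 mm across, 16 mm high, loose; origin under its centre. Bystander.
- hose_nipple: Brass hose nipple, foot 40 mm across, 45 mm tall, loose; origin under its centre. Bystander.

How it is judged:
On the way, in this order (a step that is already met when the one before it is completed fails the run):
1. the red-capped feedthrough's ring stands two full turns from tight, its shaft still out (value of joint red_ring between 12.166 and 12.966 rad and value of joint red_shaft below 0.005 m), for 0.2 s.
2. the red cap is pressed home (value of joint red_shaft above 0.0125 m), for 0.2 s.
At the end, for the whole second after the job is handed in: The red-capped feedthrough's ring rests two full turns (12.57 rad, within 0.4 rad) from tight, and its shaft is pushed at least 12.5 mm of its 15 mm (value of joint red_ring between 12.166 and 12.966 rad and value of joint red_shaft above 0.0125 m and velocity of joint red_ring between -0.1 and 0.1 rad/s); the robot touches nothing.
It fails at once if the red cap is pushed 5 mm or more before the ring is two turns from tight (value of joint red_shaft above 0.005 m and value of joint red_ring below 12.166 rad).
It fails at once if the red cap is pulled up by 4 mm (value of joint red_shaft below -0.004 m).
It fails at once if the blue-capped feedthrough's ring is turned (dot moved by 10 mm) or its shaft pushed or pulled by 4 mm (distance of blue_dot from where it was at the start of the episode above 0.01 m or value of joint blue_shaft above 0.004 m or value of joint blue_shaft below -0.004 m).
It fails at once if a loose bystander is lifted or moved by more than 25 mm (distance of any of centering_ring, wrench, blank_flange, screwdriver, solvent, port_cap, hose_nipple from where it was at the start of the episode above 0.025 m).
It also fails if it takes over 72 s, if anything falls off the work surface, if the arm or the gripper's body presses on something with over 40 N, if the wrist force passes 120 N, or if a joint passes its speed limit or range.

### The arm

A 6-joint arm with a two-finger parallel gripper is mounted at the origin on the work surface. World frame = base frame: x ahead of the robot, y to its left, z up, the work surface at z = 0. Lengths are in m, angles in rad, forces in N, time in s.
With the tool pointing down it reaches from about 0.35 to 0.775 m from the base axis. Payload 7.3 kg.
Tool frame: the origin (TCP) lies at the centre of the arm's flange, where the gripper is bolted on; the fingertips stand 178 mm ahead of it and the grasp point (between the pads) lies 159 mm ahead of it; z points along the fingers, y is the line along which they close (so a half turn about z gives the same grasp; the last joint's range is limited). The gripper opens to 92 mm and grips with 3 to 60 N. Pads are 19 mm wide; open, the fingers measure 130 mm over their backs; the gripper's body (75 mm by 190 mm) begins 47 mm behind the grasp point.
Start: joints at [0.999, 0.342, 1.524, -0, 1.275, -0.146], TCP at [0.217, 0.478, 0.405] pointing down, gripper open.
Joint ranges: [-2.53, 2.53], [-0.77, 2.02], [0.04, 2.7], [-1, 4.14], [0.28, 2.66], [-3.11, 3.11]. Speed limits (rad/s): [2.57, 2.57, 3.14, 3.14, 3.14, 3.14].

### API

Orientations are given as [roll, pitch, yaw] about the fixed x, y, z axes, in that order (R = Rz(yaw) Ry(pitch) Rx(roll)).
In Python, from cell import telemetry, vision, ticket gives the robot as it stands.
- The arm moves only by the shell command python3 -m crank 'ROWS' [FORCE]. ROWS is JSON, a list of rows, each a list of 5 numbers: the gripper command: -1 is shut, 1 is fully open, values between are in proportion, then the shift along the tool's x, y, z in mm, then the turn about the tool's z in rad. In form: [[fingers, dx, dy, dz, roll], ...]. A call has 1 to 12 rows; each row is the pose to reach, as a shift and turn from the pose commanded when the call began, along the tool's axes at that moment; what a row does not reach only later rows make up. A row lasts 1/12 s, in which the tool goes at most 41.7 mm and 7.16 degrees, less where a joint would pass 70% of its speed; a pose out of reach is approached as far as the arm can. A call with a gripper value outside its range is refused whole. The fingers move at their own pace and stop on an object; FORCE is the grip in N (left out, the last holds). Time passes only in rows, so rows that repeat a pose let the fingers close. It gives the time, the measured TCP pose, the force, the opening and the grip force at its end, in the units of the state.
- telemetry.observe(): the state, without advancing time (a new reading comes with each control period).
- vision.read_camera(name): name is "scene" or "side" or "wrist"; returns (picture, depth): 400x640x3 uint8, red, green, blue; 400x640 float32, m along the optical axis (not along the pixel's ray), 0 where there is no reading.
- vision.get_calibration(name): a dict with "camera_matrix" (3x3 intrinsics, pixels), "rvec" (rotation vector, rad) and "tvec" (3), from world to camera coordinates, as OpenCV has them. Camera axes: x right, y down, z forward; pixel columns grow to the right and rows downward; lengths in m; the calibration is good to about 2 mm. A picture is of the moment at which its call begins: read the wrist's pose just before it. get_calibration takes no time and is no camera call; for the wrist camera it gives the pose at the moment of the call.
- ticket.hand_in(): hands the job in; it is judged then, once.
The state is a dict: "time": time; "qpos": joint angles; "qvel": joint speeds; "joint_efforts": joint torques, N m; "tool_pos": TCP position; "tool_rot": TCP orientation; "contact_force": force on the tool from outside, world axes, zero at the start; "torque": the same for the moment, N m; "opening": finger opening in m; "grip_force": force on a finger pad.
Only numpy, scipy, OpenCV 4.12 (cv2) and the standard library are available. Lean on these libraries where they do the work, as an engineer would, in place of code of your own. Each camera call takes 0.05 s, during which the arm holds its last target. There are 200 camera calls.

## Working session

There is one attempt and no reset: what is moved stays moved. The work goes in short steps, Python scripts to look and compute and a shell command to move; the robot and the scene stay as the last step left them, time stands still between calls to the robot, and variables do not carry over. Pictures are saved under pics/ and viewed, at most 10 in all, crops included, and the job is handed in when it is done.

```bash
mkdir -p pics; ls; cat > h.py <<'E'
import numpy as np, cv2
from cell import telemetry, vision, ticket
def cal(n):
    c=vision.get_calibration(n); K=np.array(c["camera_matrix"],float); R=cv2.Rodrigues(np.array(c["rvec"],float))[0]; return K,R,np.array(c["tvec"],float).ravel()
def px_z(n,u,v,z,c=None):  # pixel -> world on plane z
    K,R,t=c or cal(n); d=R.T@np.linalg.solve(K,[u,v,1]); o=-R.T@t; return o+d*(z-o[2])/d[2]
def px_d(n,u,v,d,c=None):
    K,R,t=c or cal(n); return R.T@(np.linalg.solve(K,[u,v,1])*d-t)
def save(n,f,box=None,s=1):
    c=cal(n); p,d=vision.read_camera(n); q=p if box is None else p[box[1]:box[3],box[0]:box[2]]
    cv2.imwrite("pics/"+f,cv2.cvtColor(cv2.resize(q,None,fx=s,fy=s,interpolation=cv2.INTER_CUBIC),cv2.COLOR_RGB2BGR)); return p,d,c
E
python3 - <<'E'
from h import *
import pickle
D={}
for n in("scene","side"):
    D[n]=save(n,n+"0.png")
    K,R,t=D[n][2]; print(n,-R.T@t)
pickle.dump(D,open("d0.pkl","wb"))
print(telemetry.observe())
a=cv2.imread("pics/scene0.png");b=cv2.imread("pics/side0.png");
E
```

```text
pics
scene [1.2387562  0.60020957 0.77789996]
side [ 0.38661429 -0.80740833  0.76488972]
{'time': 0.1, 'qpos': array([ 9.98986101e-01,  3.42654705e-01,  1.52489479e+00,  5.56688967e-05,
        1.27542732e+00, -1.45980517e-01]), 'qvel': array([ 7.23553122e-05, -2.74659027e-03, -3.23611264e-03,  2.35622215e-03,
        5.13845768e-04, -1.13820853e-03]), 'joint_efforts': array([ 1.96515946e-03, -4.32004809e+01, -2.44695801e+01,  7.20659690e-02,
        5.26403252e-02, -6.97419227e-05]), 'tool_pos': array([0.216766  , 0.47803462, 0.40412276]), 'tool_rot': array([-3.14023096e+00, -2.54013033e-04,  2.71574653e+00]), 'contact_force': array([0.31525911, 0.55531741, 0.86418582]), 'torque': array([-0.00659541, -0.00580754, -0.00595954]), 'grip_force': 0.0, 'opening': 0.09170683860685176}
```

View pics/scene0.png

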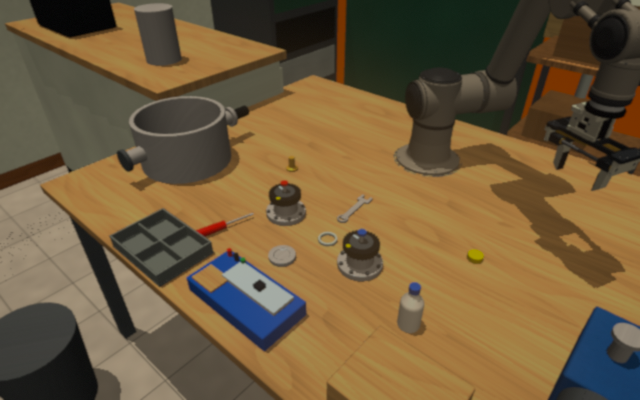

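View pics/side0.png

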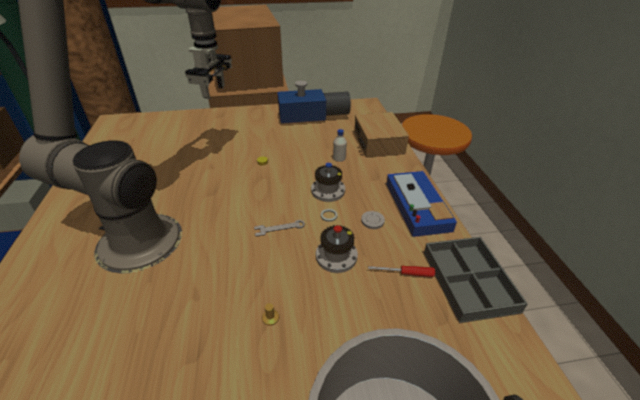

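The red cap is at scene (284,183) and side (338,229), and the blue one at scene (361,233) and side (328,167). The brass nipple, wrench, centering ring and screwdriver lie around the red unit. I'll triangulate these next.

```bash
python3 - <<'E'
from h import *
import pickle
D=pickle.load(open("d0.pkl","rb"))
P={n:D[n][2][0]@np.c_[D[n][2][1],D[n][2][2]] for n in D}
for k,a,b in [("red",(284,183),(338,229)),("blue",(361,233),(328,167)),("nipple",(291,158),(270,306)),("cring",(328,239),(329,215)),("sdrv",(213,229),(417,271)),("bottle",(415,288),(341,132))]:
    X=cv2.triangulatePoints(P["scene"],P["side"],np.float64(a),np.float64(b)).ravel();print(k,X[:3]/X[3])
for u,v in[(337,204),(370,197),(435,271),(368,268),(255,230),(303,225)]: print(u,v,px_z("side",u,v,0.005))
K,R,t=cal("wrist");s=telemetry.observe();from scipy.spatial.transform import Rotation as Q
T=Q.from_euler("xyz",s["tool_rot"]).as_matrix();print("cam in tool",T.T@(-R.T@t-s["tool_pos"]),"\n",T.T@R.T,K)
m=lambda x:None
for n in D:
    p=D[n][0][:,:,:].astype(int); r,g,b=p[...,0],p[...,1],p[...,2]
    M=(r>130)&(g>110)&(b<60); ys,xs=np.nonzero(M)
    nl,l,st,ce=cv2.connectedComponentsWithStats(M.astype(np.uint8)); print(n,[(ce[i].round(1),st[i,4]) for i in range(1,nl) if st[i,4]>3][:20])
E
```

```text
red [ 0.54378362 -0.14701634  0.10542917]
blue [0.57004736 0.13859946 0.10029158]
nipple [ 0.35764372 -0.3048537   0.0424099 ]
cring [0.55282127 0.02060612 0.00303923]
sdrv [ 0.73593037 -0.23720114  0.01197424]
bottle [0.65100231 0.33367673 0.11328103]
337 204 [0.58875367 0.06399372 0.005     ]
370 197 [0.7026195  0.08209694 0.005     ]
435 271 [ 0.78968286 -0.24128338  0.005     ]
368 268 [ 0.61842512 -0.20409004  0.005     ]
255 230 [ 0.32757729 -0.01451624  0.005     ]
303 225 [ 0.46936107 -0.0152534   0.005     ]
cam in tool [0.07113471 0.00079431 0.01859827] 
 [[ 8.05116956e-04 -9.64988625e-01 -2.62290499e-01]
 [ 9.99999093e-01  4.93754851e-04  1.25299396e-03]
 [-1.07961771e-03 -2.62291270e-01  9.64988147e-01]] [[318.21577627   0.         317.26501875]
 [  0.         318.21577627 204.02328184]
 [  0.           0.           1.        ]]
scene [(array([116.4,   6. ]), np.int32(19)), (array([18. , 25.8]), np.int32(16)), (array([27.1, 29.9]), np.int32(18)), (array([114.1,  34.7]), np.int32(36)), (array([89.9, 38.8]), np.int32(19)), (array([243.5,  43.4]), np.int32(13)), (array([64. , 46.5]), np.int32(11)), (array([73.5, 52.2]), np.int32(4)), (array([128.8,  76.9]), np.int32(19)), (array([387.5, 112.8]), np.int32(4)), (array([310.7, 145.4]), np.int32(12)), (array([522.9, 158.2]), np.int32(35)), (array([291. , 156.6]), np.int32(12)), (array([288.2, 168.2]), np.int32(25)), (array([297.2, 165.5]), np.int32(4)), (array([ 66.3, 187.4]), np.int32(7)), (array([190.5, 187. ]), np.int32(4)), (array([278. , 197.5]), np.int32(6)), (array([449.3, 203.4]), np.int32(12)), (array([453.7, 207.8]), np.int32(13))]
side [(array([261.8, 158.6]), np.int32(48)), (array([349. , 232.5]), np.int32(6)), (array([268.7, 306.1]), np.int32(33)), (array([275.2, 318.1]), np.int32(17)), (array([265.7, 320.1]), np.int32(19))]
```

```bash
python3 -m crank '[[-1,-400,-285,0,1.4],[-1,-400,-285,0,1.4],[-1,-400,-285,0,1.4],[-1,-400,-285,0,1.4],[-1,-400,-285,0,1.4],[-1,-400,-285,0,1.4],[-1,-400,-285,0,1.4],[-1,-400,-285,0,1.4],[-1,-400,-285,0,1.4],[-1,-400,-285,0,1.4],[-1,-400,-285,0,1.4],[-1,-400,-285,0,1.4]]' 10
python3 -m crank '[[-1,0,0,0,1.4],[-1,0,0,0,1.4],[-1,0,0,0,1.4],[-1,0,0,0,1.4],[-1,0,0,0,1.4],[-1,0,0,0,1.4],[-1,0,0,0,1.4],[-1,0,0,0,1.4],[-1,0,0,0,1.4],[-1,0,0,0,1.4],[-1,0,0,0,1.4],[-1,0,0,0,1.4]]'
python3 -m crank '[[-1,0,0,0,1.4],[-1,0,0,0,1.4],[-1,0,0,0,1.4],[-1,0,0,0,1.4],[-1,0,0,0,1.4],[-1,0,0,0,1.4],[-1,0,0,0,1.4],[-1,0,0,0,1.4],[-1,0,0,0,1.4],[-1,0,0,0,1.4],[-1,0,0,0,1.4],[-1,0,0,0,1.4]]'
cat >> h.py <<'E'
def goto(x,y,z,yaw):
    s=telemetry.observe(); w=s["tool_rot"][2]; d=np.array([x,y,z])-s["tool_pos"]; c,n=np.cos(w),np.sin(w)
    r=(yaw-w+np.pi)%(2*np.pi)-np.pi
    print("t",s["time"],"pos",s["tool_pos"].round(4),"yaw",w.round(3),"q6",s["qpos"][5].round(2),"F",s["contact_force"].round(1),"\n -> rows mm",(1000*np.array([c*d[0]+n*d[1],n*d[0]-c*d[1],-d[2]])).round(1),"roll",round(-r,3))
E
python3 -c "
from h import *
goto(.539,-.076,.36,-1.5)"
```

```text
time: 1.1
tool_pos: [0.4643, 0.0506, 0.4046]
tool_rot: [3.141, 0.0, 1.308]
contact_force: [0.8, 0.1, -0.1]
opening: 0.0162
grip_force: 0.0
time: 2.1
tool_pos: [0.4633, 0.0533, 0.4044]
tool_rot: [-3.142, 0.001, -0.089]
contact_force: [0.3, 0.7, -0.9]
opening: 0.0005
grip_force: 0.0
time: 3.1
tool_pos: [0.4633, 0.0534, 0.4045]
tool_rot: [3.141, 0.0, -1.486]
contact_force: [0.8, 0.2, -0.2]
opening: 0.0003
grip_force: 0.0
t 3.1 pos [0.4633 0.0534 0.4045] yaw -1.486 q6 3.01 F [ 0.8  0.2 -0.2] 
 -> rows mm [135.3 -64.5  44.5] roll 0.014
```

```bash
python3 -m crank '[[-1,30,-14,10,0],[-1,60,-28,20,0],[-1,90,-43,30,0],[-1,120,-57,40,0],[-1,135,-64,44,0],[-1,135,-64,44,0],[-1,135,-64,44,0],[-1,135,-64,44,0]]'
python3 - <<'E'
from h import *
import pickle
r=save("wrist","w1.png"); pickle.dump(r,open("w1.pkl","wb"))
E
```

```text
time: 3.77
tool_pos: [0.5384, -0.0748, 0.3609]
tool_rot: [3.141, 0.001, -1.482]
contact_force: [0.5, -0.3, 0.2]
opening: 0.0006
grip_force: 0.0
```

View pics/w1.png

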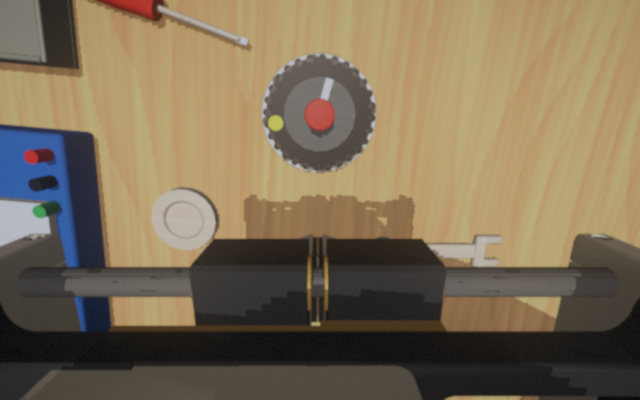

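The wrist image shows the ring centred near (319,113), with the dot at (276,123) and the line's outer end at (328,82). That puts the ring about 2.1 rad from tight. I'll measure it, and the fingertip shape, from the picture and depth.

```bash
cat >> h.py <<'E'
def dotangle(r,C,zt=.078):
    p,d,c=r; K,R,t=c; hsv=cv2.cvtColor(p,cv2.COLOR_RGB2HSV); v=np.mgrid[0:400,0:640]
    M=((hsv[...,0]>24)&(hsv[...,0]<36)&(hsv[...,1]>150)&(hsv[...,2]>110)).astype(np.uint8)
    n,l,st,ce=cv2.connectedComponentsWithStats(M); o=[]
    for i in range(1,n):
        if st[i,4]<8: continue
        X=px_z("",*ce[i],zt,c); e=X[:2]-C
        if .028<np.hypot(*e)<.043: o.append((st[i,4],ce[i].round(1),np.hypot(*e).round(4),np.arctan2(e[1],e[0]).round(3)))
    return o
E
python3 - <<'E'
from h import *
import pickle
r=pickle.load(open("w1.pkl","rb")); p,d,c=r; K,R,t=c
# outline of ring by depth: world points z in .065-.085
v,u=np.mgrid[0:400,0:640]; W=(np.linalg.solve(K,np.stack([u*d,v*d,d]).reshape(3,-1))-t[:,None]); W=(R.T@W).T.reshape(400,640,3)
q=(d>0)
M=q&(W[...,2]>.07)&(W[...,2]<.088)&(abs(W[...,0]-.544)<.08)&(abs(W[...,1]+.147)<.08)
print("ring z med",np.median(W[M][:,2])); cc,rad=cv2.minEnclosingCircle(np.argwhere(M)[:,::-1].astype(np.float32)); print("circ",cc,rad)
C=px_z("",*cc,.078,c); print("C ring",C, "R", rad*np.median(d[M])/K[0,0])
h=cv2.cvtColor(p,cv2.COLOR_RGB2HSV); rm=((h[...,0]<6)|(h[...,0]>174))&(h[...,1]>150)&(abs(u-319)<30)&(abs(v-113)<30)
m=np.argwhere(rm).mean(0)[::-1]; print("cap px",m,"d",np.median(d[rm]),px_d("",*m,np.median(d[rm]),c), px_z("",*m,.11,c))
L=px_z("",328,82,.08,c)-C; print("line ang",np.arctan2(L[1],L[0]),np.hypot(*L[:2])); print(dotangle(r,C[:2]))
# fingers: in tool frame
from scipy.spatial.transform import Rotation as Q
s=telemetry.observe();T=Q.from_euler("xyz",s["tool_rot"]).as_matrix(); F=(W-s["tool_pos"])@T
for lo in (.05,.08,.11,.13,.15,.165):
    m=q&(F[...,2]>lo)&(F[...,2]<lo+.02)&(abs(F[...,0])<.06)
    if m.any(): print(lo,"x",F[m][:,0].min(),F[m][:,0].max(),"y",F[m][:,1].min(),F[m][:,1].max(),m.sum())
for vv in (236,245,255,270,285,300,322): print(vv,[F[vv,x].round(3) for x in (310,319,328)])
b=p.copy()[10:250,200:440]; cv2.imwrite("pics/w1c.png",cv2.cvtColor(cv2.resize(p[210:340,230:410],None,fx=4,fy=4),cv2.COLOR_RGB2BGR))
E
```

```text
ring z med 0.08015453306227457
circ (319.0, 112.5) 58.63669204711914
C ring [ 0.54330252 -0.14740893  0.078     ] R 0.04633196953550558
cap px [320.50574713 118.6091954 ] d 0.22301541 [ 0.54197775 -0.14291286  0.11137421] [ 0.54196519 -0.14290929  0.11      ]
line ang -1.7780740469378364 0.023679102462664157
[]
0.05 x 0.015630478474788396 0.02685678775531895 y -0.06184953986302912 0.06441358488127812 24922
0.08 x -0.016174240405488816 0.03628558990961139 y -0.08598510932198837 0.08677460167970488 36885
0.11 x -0.027753649037747453 0.0346378329599864 y -0.080282835437058 0.08171251708991828 295
0.13 x -0.011249589833859985 0.009102592017042003 y -0.001966835888848678 0.0029462035954103453 287
0.15 x 0.0010282443103929106 0.010302561337568402 y -0.0037935267538683707 0.004763047825604515 309
0.165 x 0.007751813898626823 0.010273302648718292 y -0.007946543917627434 0.008932721267794097 185
236 [array([ 0.01 , -0.003,  0.175]), array([-0.061,  0.002,  0.359]), array([0.01 , 0.006, 0.174])]
245 [array([ 0.01 , -0.003,  0.162]), array([0.008, 0.001, 0.167]), array([0.035, 0.003, 0.101])]
255 [array([ 0.033, -0.002,  0.099]), array([0.008, 0.001, 0.155]), array([0.036, 0.003, 0.094])]
270 [array([ 0.032, -0.001,  0.092]), array([0.03 , 0.001, 0.097]), array([0.033, 0.003, 0.09 ])]
285 [array([ 0.029, -0.001,  0.091]), array([0.027, 0.001, 0.093]), array([0.03 , 0.003, 0.088])]
300 [array([ 0.025, -0.001,  0.09 ]), array([-0.001,  0.001,  0.131]), array([0.026, 0.003, 0.088])]
322 [array([ 0.002, -0.002,  0.113]), array([-0.011,  0.001,  0.131]), array([0.021, 0.003, 0.086])]
```

View pics/w1c.png

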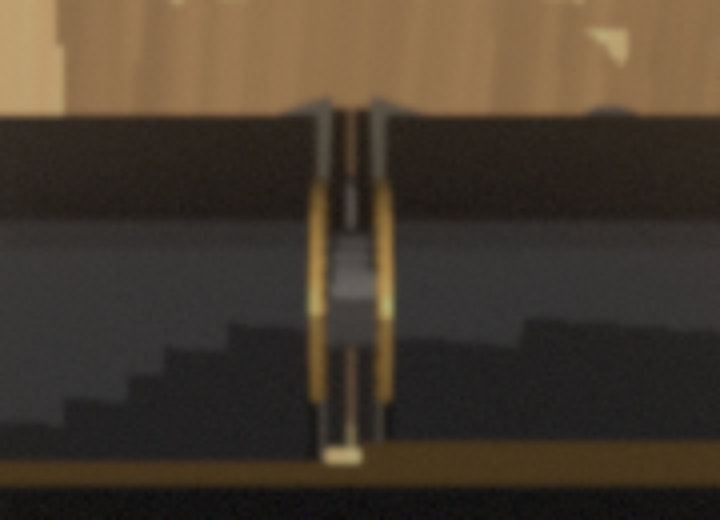

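```bash
python3 -m crank '[[-1,0,2,30,0],[-1,0,2,60,0],[-1,0,2,90,0],[-1,0,2,110,0],[-1,0,2,119,0],[-1,0,2,119,0],[-1,5,2,119,0],[-1,10,2,119,0],[-1,12,2,119,0],[-1,12,2,119,0],[-1,12,2,119,0]]'
python3 -c "
from h import *
goto(.5425,-.1455,.242,-1.482)"
python3 -m crank '[[-1,1,0,0,0],[-1,2,0,0,0],[-1,3,0,0,0],[-1,3,0,0,0],[-1,3,0,0,0]]'
```

```text
time: 4.73
tool_pos: [0.538, -0.0881, 0.2426]
tool_rot: [-3.14, -0.0, -1.485]
contact_force: [0.5, -0.2, -0.2]
opening: 0.0008
grip_force: 0.0
t 4.7333 pos [ 0.538  -0.0881  0.2426] yaw -1.485 q6 2.75 F [ 0.5 -0.2 -0.2] 
 -> rows mm [57.6  0.5  0.6] roll -0.003
time: 5.15
tool_pos: [0.5381, -0.0907, 0.2417]
tool_rot: [3.142, 0.0, -1.484]
contact_force: [-0.4, -0.5, 0.6]
opening: 0.0004
grip_force: 0.0
```

```bash
python3 -m crank '[[-1,1,0,0,0],[-1,1,0,0,0],[-1,1,0,0,0]]' | grep -E "pos|force"; python3 -m crank '[[-1,1,0,0,0],[-1,1,0,0,0],[-1,1,0,0,0]]'| grep -E "pos|force"; python3 -m crank '[[-1,1,0,0,0],[-1,1,0,0,0],[-1,1,0,0,0]]'| grep -E "pos|force"
```

```text
tool_pos: [0.5382, -0.0915, 0.2417]
contact_force: [0.2, 1.6, -0.6]
grip_force: 0.8
tool_pos: [0.5382, -0.092, 0.2417]
contact_force: [-0.2, 5.7, 1.1]
grip_force: 2.7
tool_pos: [0.5383, -0.0924, 0.2416]
contact_force: [0.8, 9.4, 1.5]
grip_force: 4.5
```

```bash
python3 -m crank '[[-1,0.4,6.3,0,-0.12],[-1,1.5,12.5,0,-0.24],[-1,3.4,18.5,0,-0.36],[-1,5.9,24.2,0,-0.48],[-1,9.2,29.6,0,-0.60],[-1,13,34.6,0,-0.72],[-1,17.5,39.1,0,-0.84],[-1,22.4,43,0,-0.96],[-1,27.8,46.3,0,-1.08],[-1,33.5,48.9,0,-1.20],[-1,39.5,50.9,0,-1.32],[-1,45.7,52,0,-1.44]]'
python3 - <<'E'
from h import *
goto(.5425,-.146,.242,0)
r=save("wrist","w2.png"); print(dotangle(r,np.array([.5425,-.146])))
E
```

```text
time: 6.9
tool_pos: [0.489, -0.1434, 0.2414]
tool_rot: [-3.14, 0.005, -0.038]
contact_force: [-7.6, 1.7, 5.0]
opening: 0.0005
grip_force: 3.7
t 6.9 pos [ 0.489  -0.1434  0.2414] yaw -0.038 q6 1.17 F [-7.6  1.7  5. ] 
 -> rows mm [53.6  0.6 -0.6] roll -0.038
[]
```

View pics/w2.png

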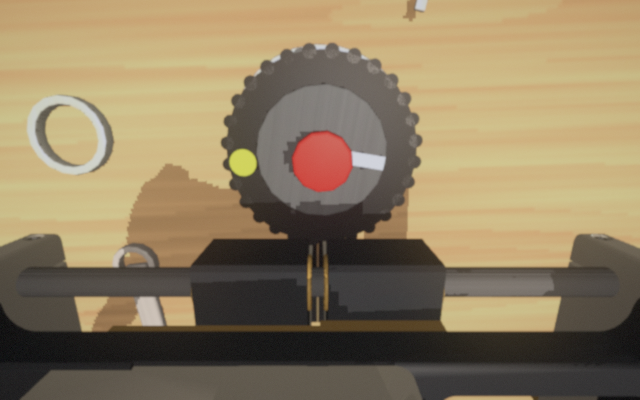

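The view is clear: the hub centre is at about (321,149), the line's end at (384,162) and the dot at (243,162). The ring is now near 3.5 rad, so it followed the 1.44 rad stroke without slip. I'll fix the dot finder and carry on.

```bash
sed -i 's/>24)&(hsv\[...,0\]<36)&(hsv\[...,1\]>150)/>24)\&(hsv[...,0]<42)\&(hsv[...,1]>110)/' h.py
python3 - <<'E'
from h import *
r=save("wrist","t.png"); C=np.array([.5425,-.146]); print(dotangle(r,C)); L=px_z("",384,162,.08,r[2])[:2]-C; print(L,np.arctan2(L[1],L[0]))
E
python3 -m crank '[[-1,0.4,6.3,0,-0.12],[-1,1.5,12.5,0,-0.24],[-1,3.4,18.5,0,-0.36],[-1,5.9,24.2,0,-0.48],[-1,9.2,29.6,0,-0.60],[-1,13,34.6,0,-0.72],[-1,17.5,39.1,0,-0.84],[-1,22.4,43,0,-0.96],[-1,27.8,46.3,0,-1.08],[-1,33.5,48.9,0,-1.20],[-1,39.5,50.9,0,-1.32],[-1,45.7,52,0,-1.44]]'
python3 - <<'E'
from h import *
goto(.5425,-.146,.242,0)
r=save("wrist","t.png"); print(dotangle(r,np.array([.5425,-.146])))
E
```

```text
[(np.int32(632), array([241.4, 163.5]), np.float64(0.0362), np.float64(1.671))]
[-0.00452756 -0.02841692] -1.7287944380402023
time: 8.0
tool_pos: [0.5334, -0.2004, 0.2416]
tool_rot: [-3.141, 0.005, 1.402]
contact_force: [-3.5, -11.7, -2.3]
opening: 0.0004
grip_force: 6.1
t 8.0 pos [ 0.5334 -0.2004  0.2416] yaw 1.402 q6 -0.32 F [ -3.5 -11.7  -2.3] 
 -> rows mm [55.1 -0.2 -0.4] roll 1.402
[]
```

```bash
python3 -m crank '[[-1,0.4,6.3,0,-0.12],[-1,1.5,12.5,0,-0.24],[-1,3.4,18.5,0,-0.36],[-1,5.9,24.2,0,-0.48],[-1,9.2,29.6,0,-0.60],[-1,13,34.6,0,-0.72],[-1,17.5,39.1,0,-0.84],[-1,22.4,43,0,-0.96],[-1,27.8,46.3,0,-1.08],[-1,33.5,48.9,0,-1.20],[-1,39.5,50.9,0,-1.32],[-1,45.7,52,0,-1.44]]'
python3 - <<'E'
from h import *
goto(.5425,-.146,.242,0)
r=save("wrist","w3.png"); print(dotangle(r,np.array([.5425,-.146])))
E
```

```text
time: 9.05
tool_pos: [0.5949, -0.1632, 0.242]
tool_rot: [-3.14, 0.008, 2.841]
contact_force: [8.3, -5.7, -5.8]
opening: 0.0004
grip_force: 4.9
t 9.05 pos [ 0.5949 -0.1632  0.242 ] yaw 2.841 q6 -1.66 F [ 8.3 -5.7 -5.8] 
 -> rows mm [55.1  0.9 -0. ] roll 2.841
[(np.int32(561), array([240.7, 164.1]), np.float64(0.0356), np.float64(-1.705))]
```

View pics/w3.png

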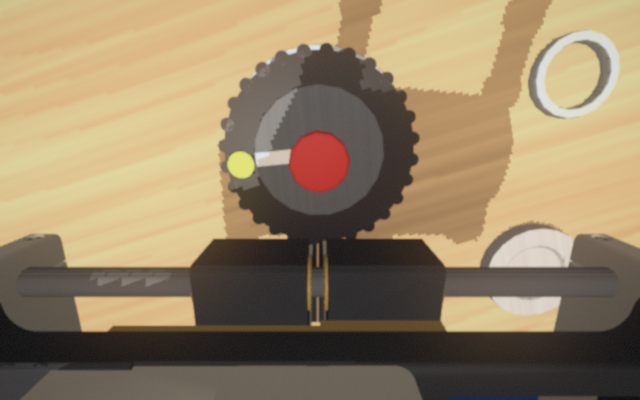

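The dot (241,165) sits almost exactly at the line (257,159), so the first full turn is done at about 6.33 rad. I'll add 1.2 rad now, then back off and unwind the wrist.

```bash
python3 -m crank '[[-1,0.4,6.3,0,-0.12],[-1,1.5,12.5,0,-0.24],[-1,3.4,18.5,0,-0.36],[-1,5.9,24.2,0,-0.48],[-1,9.2,29.6,0,-0.60],[-1,13,34.6,0,-0.72],[-1,17.5,39.1,0,-0.84],[-1,22.4,43,0,-0.96],[-1,27.8,46.3,0,-1.08],[-1,33.5,48.9,0,-1.20],[-1,33.5,48.9,0,-1.20]]'
python3 - <<'E'
from h import *
goto(.5425,-.146,.242,0)
r=save("wrist","t.png"); print(dotangle(r,np.array([.5425,-.146])))
E
```

```text
time: 10.02
tool_pos: [0.5765, -0.1034, 0.2418]
tool_rot: [-3.14, 0.004, -2.241]
contact_force: [5.0, 8.4, -3.1]
opening: 0.0006
grip_force: 5.0
t 10.0167 pos [ 0.5765 -0.1034  0.2418] yaw -2.241 q6 -2.78 F [ 5.   8.4 -3.1] 
 -> rows mm [54.5  0.2 -0.2] roll -2.241
[(np.int32(600), array([238.2, 167.1]), np.float64(0.0364), np.float64(-0.464))]
```

```bash
python3 -m crank '[[-1,-12,0,0,0],[-1,-30,0,0,0],[-1,-30,0,0,0.12],[-1,-30,0,0,0.24],[-1,-30,0,0,0.36],[-1,-30,0,0,0.48],[-1,-30,0,0,0.6],[-1,-30,0,0,0.72],[-1,-30,0,0,0.84],[-1,-30,0,0,0.96],[-1,-30,0,0,1.08],[-1,-30,0,0,1.2]]' >/dev/null
for i in 1 2 3; do python3 -m crank '[[-1,0,0,0,1.48],[-1,0,0,0,1.48],[-1,0,0,0,1.48],[-1,0,0,0,1.48],[-1,0,0,0,1.48],[-1,0,0,0,1.48],[-1,0,0,0,1.48],[-1,0,0,0,1.48],[-1,0,0,0,1.48],[-1,0,0,0,1.48],[-1,0,0,0,1.48],[-1,0,0,0,1.48]]' | grep -E "rot|contact"; done
python3 - <<'E'
from h import *
goto(.5445,-.076,.242,-1.6)
r=save("wrist","t.png"); print(dotangle(r,np.array([.5425,-.146])))
E
```

```text
tool_rot: [3.142, 0.001, 1.35]
contact_force: [-0.9, -0.9, 0.9]
tool_rot: [3.141, -0.0, -0.13]
contact_force: [0.2, -0.3, 0.1]
tool_rot: [3.142, -0.001, -1.61]
contact_force: [0.0, -0.7, -0.3]
t 14.0667 pos [ 0.595  -0.0815  0.2417] yaw -1.61 q6 2.92 F [ 0.  -0.7 -0.3] 
 -> rows mm [-3.5 50.6 -0.3] roll -0.01
[(np.int32(667), array([357.4,  87.7]), np.float64(0.0355), np.float64(-0.478))]
```

```bash
python3 -m crank '[[-1,-4,25,0,0],[-1,-4,50.5,0,0],[-1,-4,50.5,0,0],[-1,4,50.5,0,0],[-1,9,50.5,0,0],[-1,12,50.5,0,0],[-1,13.5,50.5,0,0],[-1,14,50.5,0,0],[-1,14,50.5,0,0],[-1,14,50.5,0,0]]'
```

```text
time: 14.95
tool_pos: [0.5448, -0.0929, 0.2421]
tool_rot: [-3.14, 0.003, -1.604]
contact_force: [1.2, 9.3, 3.6]
opening: 0.0004
grip_force: 5.2
```

```bash
for i in 1 2 3; do python3 -m crank '[[-1,0.4,6.3,0,-0.12],[-1,1.5,12.5,0,-0.24],[-1,3.4,18.5,0,-0.36],[-1,5.9,24.2,0,-0.48],[-1,9.2,29.6,0,-0.60],[-1,13,34.6,0,-0.72],[-1,17.5,39.1,0,-0.84],[-1,22.4,43,0,-0.96],[-1,27.8,46.3,0,-1.08],[-1,33.5,48.9,0,-1.20],[-1,39.5,50.9,0,-1.32],[-1,45.7,52,0,-1.44]]' | grep contact
python3 - <<'E'
from h import *
goto(.5425,-.146,.242,0)
r=save("wrist","t%d.png"%np.random.randint(999)); print(dotangle(r,np.array([.5425,-.146])))
E
done
```

```text
contact_force: [-4.4, 1.2, 4.1]
t 15.95 pos [ 0.4898 -0.1383  0.2415] yaw -0.158 q6 1.3 F [-4.4  1.2  4.1] 
 -> rows mm [53.3 -0.7 -0.5] roll -0.158
[(np.int32(692), array([244.2, 117. ]), np.float64(0.0365), np.float64(0.95))]
contact_force: [-2.5, -4.9, 0.2]
t 17.0 pos [ 0.5273 -0.1988  0.2417] yaw 1.282 q6 -0.21 F [-2.5 -4.9  0.2] 
 -> rows mm [54.9 -0.5 -0.3] roll 1.282
[]
contact_force: [6.5, -3.8, -3.5]
t 18.05 pos [ 0.592  -0.1696  0.242 ] yaw 2.721 q6 -1.55 F [ 6.5 -3.8 -3.5] 
 -> rows mm [54.8  1.4 -0. ] roll 2.721
[(np.int32(629), array([246.8, 115.9]), np.float64(0.0352), np.float64(-2.461))]
```

```bash
python3 -m crank '[[-1,0.4,6.3,0,-0.12],[-1,1.5,12.5,0,-0.24],[-1,3.4,18.5,0,-0.36],[-1,5.9,24.2,0,-0.48],[-1,9.2,29.6,0,-0.60],[-1,13,34.6,0,-0.72],[-1,13,34.6,0,-0.72],[-1,13,34.6,0,-0.72]]' | grep contact
python3 -m crank '[[-1,-8,0,0,0],[-1,-20,0,0,0],[-1,-20,0,0,0],[-1,-20,0,0,0]]'
python3 - <<'E'
from h import *
goto(.5425,-.146,.36,-2)
r=save("wrist","w4.png"); print(dotangle(r,np.array([.5425,-.146])))
E
```

```text
contact_force: [8.9, 3.5, -3.1]
time: 19.1
tool_pos: [0.6119, -0.1256, 0.2414]
tool_rot: [-3.141, -0.0, -2.847]
contact_force: [-1.0, 0.7, -0.3]
opening: 0.0007
grip_force: 0.0
t 19.1 pos [ 0.6119 -0.1256  0.2414] yaw -2.847 q6 -2.19 F [-1.   0.7 -0.3] 
 -> rows mm [  72.4    0.7 -118.6] roll -0.847
[(np.int32(684), array([240.1,  75.7]), np.float64(0.0356), np.float64(-1.715))]
```

View pics/w4.png

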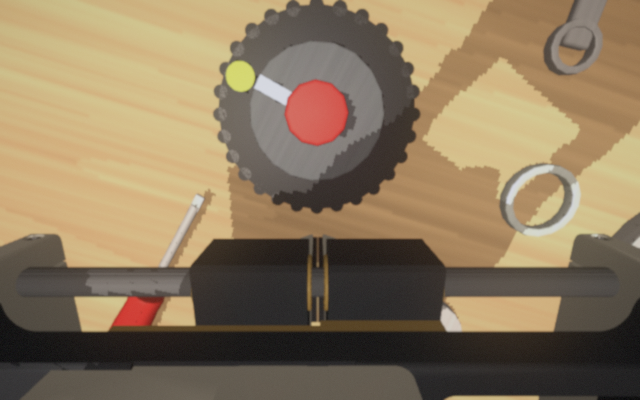

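The dot (240,76) is in line with the white line, which runs to (258,83), so the ring stands two turns from tight. Next I'll rise, move over the cap and press it.

```bash
python3 -m crank '[[-1,0,0,-30,0],[-1,0,0,-60,0],[-1,0,0,-80,0],[-1,0,0,-80,0],[-1,30,0,-80,0],[-1,60,0.5,-80,0],[-1,72.5,0.7,-80,0],[-1,72.5,0.7,-80,0],[-1,72.5,0.7,-60,0],[-1,72.5,0.7,-52,0],[-1,72.5,0.7,-52,0]]'
python3 -m crank '[[-1,0,0,5,0],[-1,0,0,8,0],[-1,0,0,11,0],[-1,0,0,14,0],[-1,0,0,17,0],[-1,0,0,19,0],[-1,0,0,19,0]]'
```

```text
time: 20.07
tool_pos: [0.5416, -0.1455, 0.2913]
tool_rot: [3.139, -0.003, -2.847]
contact_force: [0.4, -0.3, -0.1]
opening: 0.0002
grip_force: 0.0
time: 20.65
tool_pos: [0.5419, -0.1457, 0.2744]
tool_rot: [3.142, 0.0, -2.847]
contact_force: [-1.1, -0.5, -0.4]
opening: 0.0002
grip_force: 0.0
```

```bash
for i in 1 2; do python3 -m crank '[[-1,0,0,1,0],[-1,0,0,2,0],[-1,0,0,2,0]]'| grep -E "pos|contact"; done
```

```text
tool_pos: [0.5418, -0.1457, 0.2733]
contact_force: [-0.4, 0.6, 5.7]
tool_pos: [0.5417, -0.1456, 0.273]
contact_force: [-5.3, 2.5, 18.0]
```

```bash
python3 -m crank '[[-1,0,0,0,0],[-1,0,0,-10,0],[-1,0,0,-30,0],[-1,0,0,-60,0],[-1,-30,0,-85,0],[-1,-71,0,-85,0],[-1,-71,0,-85,0],[-1,-71,0,-85,0],[-1,-71,0,-85,0]]'
python3 - <<'E'
from h import *
p,d,c=r=save("wrist","w5.png"); C=np.array([.5425,-.146]); print(dotangle(r,C))
K,R,t=c; q=K@(R@np.array([*C,.095])+t); u,v=(q[:2]/q[2]).round().astype(int); print(u,v,p[v,u],px_d("",u,v,np.median(d[v-4:v+5,u-4:u+5]),c))
save("side","s5.png")
E
```

```text
time: 21.9
tool_pos: [0.6094, -0.125, 0.3547]
tool_rot: [3.14, -0.002, -2.847]
contact_force: [-0.2, 0.9, -0.4]
opening: 0.0004
grip_force: 0.0
[(np.int32(191), array([272.8,  98.6]), np.float64(0.0352), np.float64(-1.711))]
314 119 [198  96  84] [ 0.54275738 -0.14600486  0.09651758]
```

View pics/w5.png

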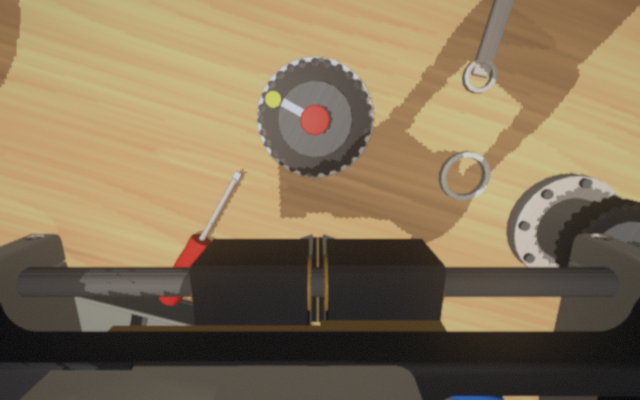

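View pics/s5.png

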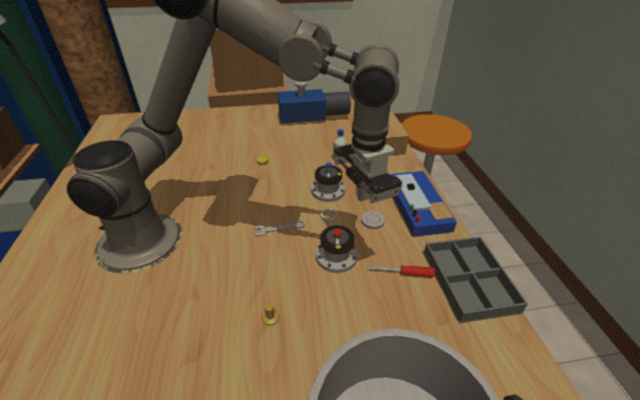

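The dot (273,99) is at the line and the cap top is at about 96 mm, so the cap is home. Everything else stands where it was, and the arm is clear.

```bash
python3 -c "
from cell import ticket
print(ticket.hand_in())"
```

```text
the job is handed in; nothing more can be done
None
```

The ring stands two full turns from tight with its dot at the white line, the red cap is pressed home to its stop, nothing else on the bench was moved as far as the last pictures show, and the job is handed in (no verdict was returned).

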